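Bed a lens tube in the V-mount of an optical bench

TASK

Take the long, thick lens tube out of the storage rack and lay it in the V-mount, lengthwise along the V and with its middle over the middle of the mount, ready for the clamp bar. Lower it gently until it is bedded in both V saddles before you let go; do not drop it in. Leave the short tube and the thin tube lying in the rack.

Things in the scene. Friction and masses are not known exactly. Their poses are not given: they have to be found in the camera images.
- tube_long: The tube to move: black cylinder 40 mm in diameter, 160 mm long, bright ring near each end, 0.22 to 0.45 kg. Lies level in one of three places (which one varies), 95 mm apart, of a grey rack, on two rails 18 mm high, 12 mm thick, centred 36 mm either side of its middle; between them it is clear down to 4 mm above the bench. Origin: its centre; x: its axis, either way round, rolled at will.
- v_mount: V-mount, bright aluminium, fixed to the bench. Base plate 150 x 84 x 12 mm with two saddles 25 mm long, 84 wide, 75 high, centred at x = -52.5 and +52.5 mm; the 80 mm gap between takes the fingers. In each an upward 90 degree V along x, 56 mm wide, 28 deep. Origin: middle of the underside, on the bench; x along the V, z up. A bedded 40 mm tube has its axis 75 mm above the origin.
- tube_short: Bystander to leave in the rack: black lens tube 40 mm in diameter but only 100 mm long, a bright ring near each end, loose in another of the three places. Origin: its centre; x: its axis.
- tube_thin: Bystander to leave in the rack: black lens tube 160 mm long but only 26 mm in diameter, a bright ring near each end, loose in another of the three places. Origin: its centre; x: its axis.
Not all that is in view belongs to the job. Several things look just like the v_mount: the one meant starts nearest to the robot's base.

How it is judged:
By the outcome, as a careful person would: the job done as asked, in the order asked, and still so for the second after the job is handed in, with the robot touching nothing.
It also fails if it takes over 48 s, if anything falls off the work surface, if the arm or the gripper's body presses on something with over 40 N, if the wrist force passes 120 N, or if a joint passes its speed limit or range.

ROBOT

A 6-joint arm with a two-finger parallel gripper is mounted at the origin on the work surface. World frame = base frame: x ahead of the robot, y to its left, z up, the work surface at z = 0. Lengths are in m, angles in rad, forces in N, time in s.
With the tool pointing down it reaches from about 0.3 to 0.875 m from the base axis. Payload 6.4 kg.
Tool frame: the origin (TCP) lies between the finger pads; the fingertips stand 19 mm ahead of it and the grasp point (between the pads) is the TCP (ctrl.tips_ahead is the z of the fingertips in the tool frame, in m); z points along the fingers, y is the line along which they close (so a half turn about z gives the same grasp; the last joint's range is limited). The gripper opens to 85 mm and grips with 20 to 120 N. Pads are 22 mm wide; open, the fingers measure 114 mm over their backs; the gripper's body (76 mm by 85 mm) begins 54 mm behind the grasp point. The pads swing forward as they close: fully open they stand 13 mm farther back than shut.
Start: joints at [1.117, 0.181, 1.607, -0, 1.354, -0.206], TCP at [0.141, 0.557, 0.219] pointing down, gripper open.
Joint ranges: [-2.99, 2.99], [-0.89, 2.07], [0.3, 2.58], [-1.14, 4.28], [0, 2.63], [-3.12, 3.12]. Speed limits (rad/s): [2.57, 2.57, 3.01, 3.14, 3.14, 3.14].

INTERFACE

Orientations are given as a unit quaternion [w, x, y, z].
In Python, from bench import readout, vision, ctrl gives the robot as it stands.
- The arm moves only by the tool play_rows, never from a script. Its arguments are lists of equal length, an entry for each row: "xyz": the shift along the tool's x, y, z in mm, a list of three; "rot": the turn, a rotation vector about the tool's x, y, z in rad, a list of three; "grip": the opening, from 0 (shut) to 1 (fully open). In form: {"xyz": [[x, y, z], ...], "rot": [[rx, ry, rz], ...], "grip": [grip, ...]}. A call has exactly 10 rows; each row is the pose to reach, as a shift and turn from the pose commanded when the call began, along the tool's axes at that moment; what a row does not reach only later rows make up. A row lasts 1/8 s, in which the tool goes at most 62.5 mm and 10.7 degrees, less where a joint would pass 70% of its speed; a pose out of reach is approached as far as the arm can. A call with a gripper value outside its range is refused whole. The fingers move at their own pace and stop on an object; the grip force is fixed at half the most. Time passes only in rows, so rows that repeat a pose let the fingers close, or fill a call up. It gives the time, the measured TCP pose, the force, the opening and the grip force at its end, in the units of the state.
- readout.get_obs(): the state, without advancing time (a new reading comes with each control period).
- vision.camera(name): name is "side" or "top"; returns a dict with "color" (400x640x3 uint8, red, green, blue), "depth" (400x640 float32, m along the optical axis (not along the pixel's ray), 0 where there is no reading), "camera_matrix" (3x3 intrinsics, pixels), "extrinsics" (4x4, takes a point from camera to world coordinates). Camera axes: x right, y down, z forward; pixel columns grow to the right and rows downward; lengths in m; the calibration is good to about 2 mm. A picture is of the moment at which its call begins.
- ctrl.hand_in(): hands the job in; it is judged then, once.
The state is a dict: "time_s": time; "q": joint angles; "dq": joint speeds; "joint_efforts": joint torques, N m; "eef_pos": TCP position; "eef_rot": TCP orientation; "wrist_force": force on the tool from outside, world axes, zero at the start; "torque": the same for the moment, N m; "opening": opening from 0.0 (shut) to 1.0 (fully open); "grasp_force": force on a finger pad.
Only numpy, scipy, OpenCV 4.12 (cv2) and the standard library are available. Lean on these libraries where they do the work, as an engineer would, in place of code of your own. Each camera call takes 0.05 s, during which the arm holds its last target. There are 200 camera calls.

## Working session

There is one attempt and no reset: what is moved stays moved. The work goes in short steps, Python scripts to look and compute and a tool call to move; the robot and the scene stay as the last step left them, time stands still between calls to the robot, and variables do not carry over. Pictures are saved under pics/ and viewed, at most 10 in all, crops included, and the job is handed in when it is done.

Besides the shell and the picture viewer there is one more tool, called in YAML: its name, and indented under it one key for each argument. play_rows: Moves the arm, as the interface text tells. Its arguments: {"type":"object","properties":{"xyz":{"type":"array","items":{"type":"array","items":{"type":"number"}}},"rot":{"type":"array","items":{"type":"array","items":{"type":"number"}}},"grip":{"type":"array","items":{"type":"number"}}},"required":["xyz","rot","grip"]}

```bash
mkdir -p pics; cat > h.py <<'E'
import numpy as np, cv2
from bench import readout, vision, ctrl
def pts(c):
    d=c["depth"];K=c["camera_matrix"];E=c["extrinsics"]
    v,u=np.mgrid[:d.shape[0],:d.shape[1]]
    p=np.stack([(u-K[0,2])/K[0,0]*d,(v-K[1,2])/K[1,1]*d,d],-1)
    w=p@E[:3,:3].T+E[:3,3]; w[d==0]=np.nan
    return w
E
python3 - <<'E'
from h import *
for n in("top","side"):
    c=vision.camera(n);cv2.imwrite(f"pics/{n}1.png",c["color"][...,::-1]);np.savez(f"{n}1.npz",**c)
    print(c["camera_matrix"],c["extrinsics"])
o=readout.get_obs();print({k:np.round(v,3) for k,v in o.items()},ctrl.tips_ahead)
E
```

```text
[[369.49942245   0.         322.19591027]
 [  0.         369.49942245 198.42165998]
 [  0.           0.           1.        ]] [[ 0.02081716 -0.98103629  0.19270298  0.43071226]
 [-0.99975828 -0.01906283  0.01095363  0.07918041]
 [-0.00707244 -0.19288443 -0.98119599  0.98526357]
 [ 0.          0.          0.          1.        ]]
[[416.47674882   0.         313.82681669]
 [  0.         416.47674882 196.84599671]
 [  0.           0.           1.        ]] [[ 0.87433982 -0.25249611  0.41445819  0.24685946]
 [-0.48508979 -0.48065309  0.7305207  -0.56609846]
 [ 0.01475698 -0.83977278 -0.54273742  0.56170291]
 [ 0.          0.          0.          1.        ]]
{'time_s': np.float64(0.1), 'q': array([ 1.117,  0.181,  1.608, -0.   ,  1.354, -0.206]), 'dq': array([-0.001, -0.001, -0.002, -0.   ,  0.001, -0.   ]), 'joint_efforts': array([ 1.0000e-03, -4.4587e+01, -3.5224e+01, -0.0000e+00,  4.0000e-03,
        0.0000e+00]), 'eef_pos': array([0.141, 0.557, 0.218]), 'eef_rot': array([-0.   ,  0.124,  0.992, -0.001]), 'wrist_force': array([-0.119, -0.108,  0.067]), 'torque': array([ 0.039, -0.024,  0.005]), 'grasp_force': np.float64(0.0), 'opening': np.float64(0.999)} 0.019
```

View pics/top1.png

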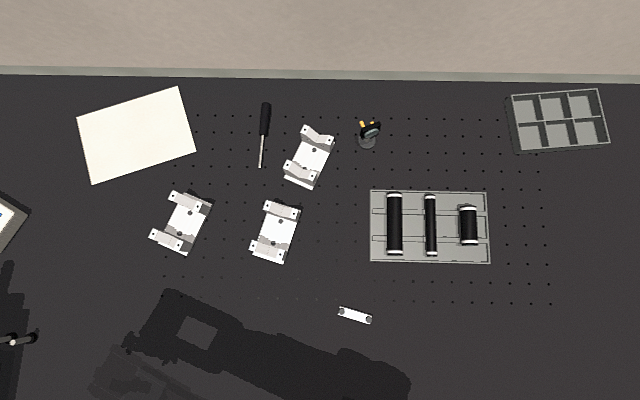

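View pics/side1.png

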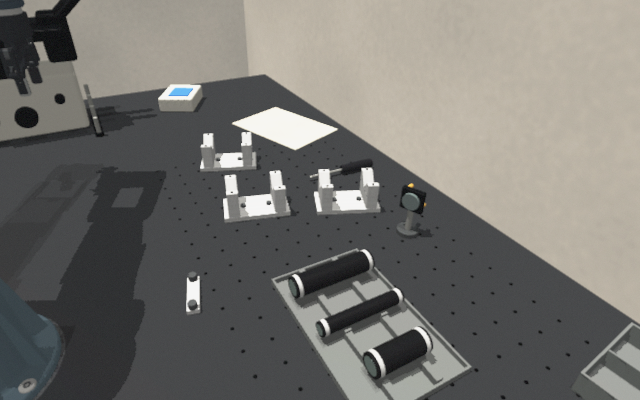

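The top view shows the long thick tube at about (394,223) in the rack, the thin one at (431,225) and the short one at (468,225). The three mounts are at (308,157), (183,222) and (275,231). Next I'll measure them.

```bash
python3 - <<'E'
from h import *
for n in("top","side"):
    c=dict(np.load(f"{n}1.npz"));w=pts(c);g=c["color"].astype(int);X,Y,Z=w[...,0],w[...,1],w[...,2]
    rois={"top":dict(A=(275,120,340,195),B=(145,185,218,260),C=(245,193,305,270)),"side":dict(C=(220,170,293,222))}[n]
    for k,(a,b,e,f) in rois.items():
        m=np.zeros(Z.shape,bool);m[b:f,a:e]=1
        m&=(Z>0.006)&(Z<.1)
        q=w[m]; hi=q[q[:,2]>.066]; 
        r=cv2.minAreaRect((q[:,:2]*1000).astype(np.float32));r2=cv2.minAreaRect((hi[:,:2]*1000).astype(np.float32))
        lo=q[(q[:,2]<.016)]
        print(n,k,len(q),"all",r,"hi",r2,"zmax",np.percentile(hi[:,2],[50,98]),"plate z",np.median(lo[:,2]),"dist",np.hypot(*r2[0]))
    rois={"top":dict(L=(380,188,408,262),T=(422,190,440,260),S=(456,200,480,248)),"side":dict(L=(284,245,378,302))}[n]
    for k,(a,b,e,f) in rois.items():
        m=np.zeros(Z.shape,bool);m[b:f,a:e]=1
        m&=(Z>(0.028))&(Z<.1);q=w[m]
        print(n,k,len(q),cv2.minAreaRect((q[:,:2]*1000).astype(np.float32)),np.percentile(q[:,2],[2,50,98]),q.mean(0))
    
E
```

```text
top A 1848 all ((736.1270751953125, 128.0731201171875), (103.21263885498047, 168.57647705078125), 72.76720428466797) hi ((730.0165405273438, 127.60819244384766), (84.39452362060547, 130.17922973632812), 66.42704010009766) zmax [0.07412894 0.07834356] plate z 0.012367354272636633 dist 741.0856902020824
top B 2051 all ((539.141845703125, 470.2852478027344), (127.15462493896484, 182.25917053222656), 73.99003601074219) hi ((547.959716796875, 453.1680908203125), (85.03948974609375, 130.22860717773438), 68.04388427734375) zmax [0.07454728 0.07834443] plate z 0.013011876420892687 dist 711.0704393868715
top C 1923 all ((529.446044921875, 207.98472595214844), (84.97193908691406, 149.56640625), 73.53700256347656) hi ((529.7107543945312, 207.72470092773438), (84.88591003417969, 130.1583251953125), 73.79618835449219) zmax [0.07421647 0.0781384 ] plate z 0.012627863605146783 dist 568.984213047023
top L 1008 ((554.17578125, -97.36914825439453), (40.454532623291016, 160.4844207763672), 89.68993377685547) [0.03926712 0.05506027 0.06046938] [ 0.55188274 -0.0947164   0.0535028 ]
top T 654 ((553.7166748046875, -191.8296661376953), (26.202098846435547, 160.16265869140625), 89.92707824707031) [0.03096786 0.04180603 0.04641998] [ 0.55262224 -0.19009941  0.04097307]
top S 677 ((553.2969970703125, -286.7657470703125), (101.04129791259766, 40.32963180541992), 0.3674194812774658) [0.03384606 0.05438188 0.06027872] [ 0.55146603 -0.28226176  0.05244587]
side C 1940 all ((528.7305297851562, 208.95428466796875), (90.57354736328125, 149.81837463378906), 73.45601654052734) hi ((528.8803100585938, 209.45460510253906), (88.5029067993164, 129.84681701660156), 73.92705535888672) zmax [0.07352358 0.07650941] plate z 0.0121354238390734 dist 568.8458613423629
side L 1960 ((551.5554809570312, -137.46246337890625), (113.99678039550781, 162.7568359375), 87.30362701416016) [0.03124    0.0517118  0.05857894] [ 0.54646548 -0.10784811  0.04922331]
```

```bash
cat >> h.py <<'E'
from scipy.spatial.transform import Rotation as R
def go(xyz,yaw):
    """shift (mm) and turn to a tool-down pose whose tool x points along world yaw (deg)"""
    o=readout.get_obs();q=np.array(o["eef_rot"]);r=R.from_quat(q[[1,2,3,0]])
    a=np.radians(yaw);x=np.array([np.cos(a),np.sin(a),0]);z=np.array([0,0,-1.])
    t=R.from_matrix(np.stack([x,np.cross(z,x),z],1))
    print("t",round(o["time_s"],2),"pos",np.round(o["eef_pos"],4),"F",np.round(o["wrist_force"],1),"open",round(o["opening"],3),"grip",round(o["grasp_force"],1))
    print("shift",np.round(r.inv().apply(np.array(xyz)-o["eef_pos"])*1000,1),"rot",np.round((r.inv()*t).as_rotvec(),3))
E
python3 -c "
from h import *
go([.554,-.097,.15],180)"
```

```text
t 0.1 pos [0.1408 0.557  0.2182] F [-0.1 -0.1  0.1] open 0.999 grip 0.0
shift [-561.  -532.6   68.8] rot [-0.001 -0.    -0.248]
```

play_rows:
  xyz:
    - [-25, -24, 0]
    - [-60, -57, 0]
    - [-100, -95, 0]
    - [-140, -133, 0]
    - [-180, -171, 0]
    - [-220, -209, 0]
    - [-260, -247, 0]
    - [-300, -285, 0]
    - [-340, -323, 0]
    - [-375, -356, 0]
  rot:
    - [0, 0, -0.01]
    - [0, 0, -0.03]
    - [0, 0, -0.05]
    - [0, 0, -0.07]
    - [0, 0, -0.09]
    - [0, 0, -0.11]
    - [0, 0, -0.13]
    - [0, 0, -0.15]
    - [0, 0, -0.17]
    - [0, 0, -0.19]
  grip: [1, 1, 1, 1, 1, 1, 1, 1, 1, 1]

```text
time_s: 1.35
eef_pos: [0.4178, 0.1185, 0.2189]
eef_rot: [0.0, 0.029, 1.0, -0.0]
wrist_force: [-0.2, 0.5, 0.1]
opening: 1.002
grasp_force: 0.0
```

```bash
python3 -c "
from h import *
go([.554,-.097,.15],180)"
```

```text
t 1.35 pos [0.4178 0.1185 0.2189] F [-0.2  0.5  0.1] open 1.002 grip 0.0
shift [-148.4 -207.2   68.9] rot [-0.     0.    -0.058]
```

play_rows:
  xyz:
    - [-25, -35, 5]
    - [-50, -70, 15]
    - [-75, -105, 25]
    - [-100, -140, 38]
    - [-122, -170, 50]
    - [-138, -192, 60]
    - [-146, -203, 66]
    - [-148, -207, 69]
    - [-148, -207, 69]
    - [-148, -207, 69]
  rot:
    - [0, 0, -0.01]
    - [0, 0, -0.02]
    - [0, 0, -0.03]
    - [0, 0, -0.04]
    - [0, 0, -0.05]
    - [0, 0, -0.058]
    - [0, 0, -0.058]
    - [0, 0, -0.058]
    - [0, 0, -0.058]
    - [0, 0, -0.058]
  grip: [1, 1, 1, 1, 0.9, 0.85, 0.85, 0.85, 0.85, 0.85]

```text
time_s: 2.6
eef_pos: [0.5529, -0.0941, 0.1504]
eef_rot: [0.0, -0.001, 1.0, 0.0]
wrist_force: [-0.6, -0.2, -0.4]
opening: 0.848
grasp_force: 0.0
```

```bash
python3 - <<'E'
from h import *
go([.554,-.097,.038],180)
for n in ("top","side"):
    c=vision.camera(n);cv2.imwrite(f"pics/{n}2.png",c["color"][...,::-1])
t=cv2.imread("pics/top2.png")[150:300,340:510];s=cv2.imread("pics/side2.png")[180:390,240:480]
cv2.imwrite("pics/c2.png",cv2.hconcat([cv2.resize(t,(400,353)),cv2.resize(s,(400,353))]))
E
```

```text
t 2.6 pos [ 0.5529 -0.0941  0.1504] F [-0.6 -0.2 -0.4] open 0.848 grip 0.0
shift [ -1.   -2.9 112.4] rot [0.    0.    0.001]
```

View pics/c2.png

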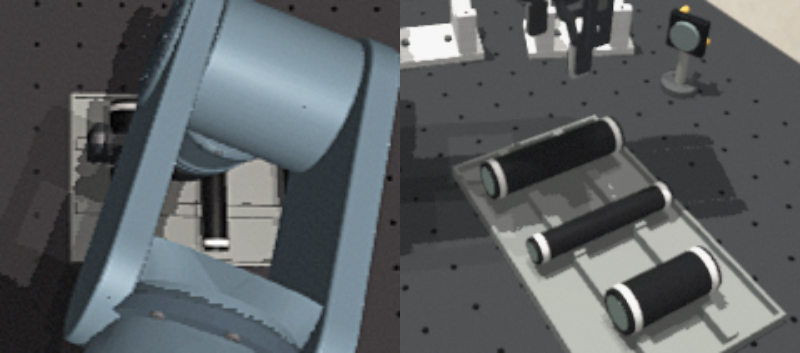

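The close view shows the gripper over the long tube, at about (130,140) in the left crop, with all the tubes undisturbed. I'll descend now.

play_rows:
  xyz:
    - [-1, -3, 5]
    - [-1, -3, 20]
    - [-1, -3, 38]
    - [-1, -3, 56]
    - [-1, -3, 74]
    - [-1, -3, 90]
    - [-1, -3, 102]
    - [-1, -3, 109]
    - [-1, -3, 112]
    - [-1, -3, 112]
  rot:
    - [0, 0, 0]
    - [0, 0, 0]
    - [0, 0, 0]
    - [0, 0, 0]
    - [0, 0, 0]
    - [0, 0, 0]
    - [0, 0, 0]
    - [0, 0, 0]
    - [0, 0, 0]
    - [0, 0, 0]
  grip: [0.85, 0.85, 0.85, 0.85, 0.85, 0.85, 0.85, 0.85, 0.85, 0.85]

```text
time_s: 3.95
eef_pos: [0.5543, -0.098, 0.0382]
eef_rot: [0.0, -0.0, 1.0, -0.0]
wrist_force: [-0.4, 0.4, 0.0]
opening: 0.85
grasp_force: 0.0
```

play_rows:
  xyz:
    - [0, 0, 0]
    - [0, 0, 0]
    - [0, 0, 0]
    - [0, 0, 0]
    - [0, 0, 0]
    - [0, 0, 0]
    - [0, 0, 0]
    - [0, 0, 0]
    - [0, 0, 0]
    - [0, 0, 0]
  rot:
    - [0, 0, 0]
    - [0, 0, 0]
    - [0, 0, 0]
    - [0, 0, 0]
    - [0, 0, 0]
    - [0, 0, 0]
    - [0, 0, 0]
    - [0, 0, 0]
    - [0, 0, 0]
    - [0, 0, 0]
  grip: [0.75, 0.65, 0.6, 0.55, 0.5, 0.45, 0.4, 0.35, 0.3, 0.3]

```text
time_s: 5.2
eef_pos: [0.5544, -0.098, 0.0393]
eef_rot: [0.0, -0.0, 1.0, -0.0]
wrist_force: [-3.9, 1.0, 10.1]
opening: 0.304
grasp_force: 13.4
```

```bash
python3 -c "
from h import *
go([.554,-.097,.19],180)"
```

```text
t 5.2 pos [ 0.5544 -0.098   0.0393] F [-3.9  1.  10.1] open 0.304 grip 13.4
shift [   0.4    1.  -150.7] rot [-0.  0.  0.]
```

The opening is 0.304, which is too small for a 40 mm tube, so I'll look.

```bash
python3 - <<'E'
from h import *
for n in ("top","side"):
    c=vision.camera(n);cv2.imwrite(f"pics/{n}3.png",c["color"][...,::-1]);np.savez(f"{n}3.npz",**c)
s=cv2.imread("pics/side3.png")[180:390,240:480];t=cv2.imread("pics/top3.png")[150:300,340:510]
cv2.imwrite("pics/c3.png",cv2.hconcat([cv2.resize(t,(300,265)),cv2.resize(s,(500,437))[:265]]))
E
```

```text
(no output)
```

View pics/c3.png

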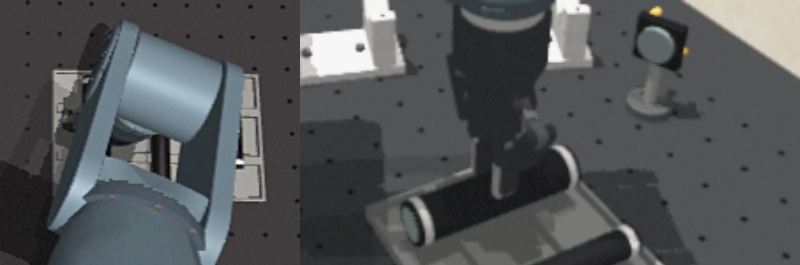

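The tube is still between the fingers and looks undisturbed, with the fingertip at about (500,190) in the crop. I'll check the tube's height and the fingertip positions from depth.

```bash
python3 - <<'E'
from h import *
a=dict(np.load("side1.npz"));b=dict(np.load("side3.npz"))
wa,wb=pts(a),pts(b)
for n,w in(("before",wa),("now",wb)):
    for x0,x1 in((.478,.50),(.50,.52),(.52,.54),(.545,.563),(.57,.59),(.59,.61),(.61,.63)):
        m=(w[...,0]>x0)&(w[...,0]<x1)&(w[...,1]>-.16)&(w[...,1]<-.04)&(w[...,2]>.028)&(w[...,2]<.064)
        q=w[m]
        if len(q)<20: continue
        # fit circle r=20mm in y,z
        from scipy.optimize import least_squares
        f=least_squares(lambda p:np.hypot(q[:,1]-p[0],q[:,2]-p[1])-.02,[-.1,.038],loss="soft_l1",f_scale=.001)
        print(n,x0,len(q),np.round(f.x,4),"zmax",np.percentile(q[:,2],98).round(4))
s=cv2.imread("pics/side3.png")[235:335,330:430]
cv2.imwrite("pics/c3b.png",cv2.resize(np.clip(s.astype(float)*2,0,255).astype(np.uint8),(600,600),interpolation=cv2.INTER_CUBIC))
E
```

```text
before 0.478 281 [-0.0955  0.0378] zmax 0.059
before 0.5 240 [-0.0955  0.0378] zmax 0.0585
before 0.52 238 [-0.0956  0.0376] zmax 0.0585
before 0.545 206 [-0.0956  0.0376] zmax 0.0584
before 0.57 212 [-0.0958  0.0377] zmax 0.0584
before 0.59 206 [-0.096   0.0378] zmax 0.0586
before 0.61 208 [-0.096  0.038] zmax 0.0587
now 0.478 281 [-0.0959  0.0378] zmax 0.0585
now 0.5 241 [-0.0958  0.0376] zmax 0.0584
now 0.52 236 [-0.096   0.0376] zmax 0.0584
now 0.545 154 [-0.0965  0.0406] zmax 0.0634
now 0.57 153 [-0.0961  0.0379] zmax 0.0576
now 0.59 170 [-0.0964  0.0379] zmax 0.0584
now 0.61 198 [-0.0965  0.0379] zmax 0.0589
```

View pics/c3b.png

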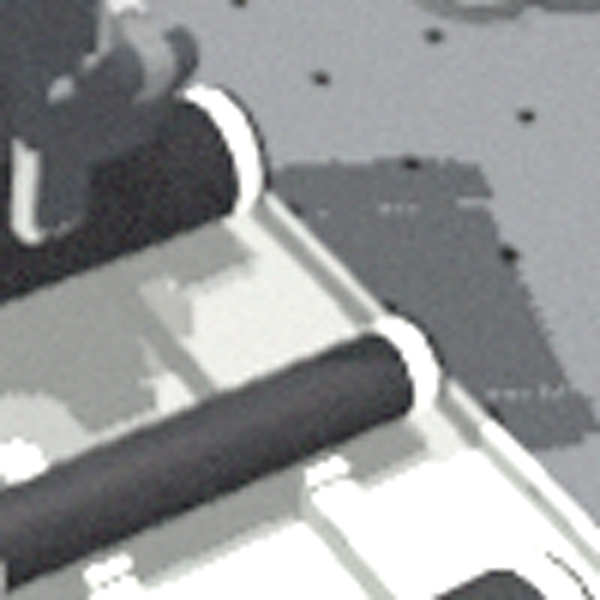

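The near finger grips the tube's upper flank. Its tip is at about (40,235) in the crop and ends around the tube's mid-height or above, so I'll measure the tip height.

```bash
python3 - <<'E'
from h import *
b=dict(np.load("side3.npz"));w=pts(b);a=pts(dict(np.load("side1.npz")))
for v in range(256,282,2):
    print(v,[tuple(np.round(w[v,u]*1000).astype(int)) for u in (333,336,339,343)])
d=np.linalg.norm(a-w,axis=-1)
m=(d>.006);m[:, :320]=0;m[:,352:]=0;m[:230]=0;m[285:]=0
q=w[m];q=q[(q[:,1]<-.1)&(q[:,1]>-.16)&(q[:,2]<.1)];print(len(q),np.percentile(q[:,2],[0,2,10,50]))
E
```

```text
256 [(np.int64(541), np.int64(-117), np.int64(98)), (np.int64(542), np.int64(-124), np.int64(102)), (np.int64(542), np.int64(-134), np.int64(110)), (np.int64(542), np.int64(-144), np.int64(118))]
258 [(np.int64(542), np.int64(-116), np.int64(92)), (np.int64(543), np.int64(-124), np.int64(97)), (np.int64(542), np.int64(-133), np.int64(105)), (np.int64(542), np.int64(-145), np.int64(114))]
260 [(np.int64(543), np.int64(-114), np.int64(85)), (np.int64(546), np.int64(-118), np.int64(87)), (np.int64(540), np.int64(-137), np.int64(104)), (np.int64(541), np.int64(-146), np.int64(111))]
262 [(np.int64(543), np.int64(-115), np.int64(81)), (np.int64(547), np.int64(-118), np.int64(82)), (np.int64(542), np.int64(-134), np.int64(97)), (np.int64(545), np.int64(-142), np.int64(102))]
264 [(np.int64(542), np.int64(-117), np.int64(79)), (np.int64(547), np.int64(-118), np.int64(78)), (np.int64(549), np.int64(-124), np.int64(81)), (np.int64(558), np.int64(-123), np.int64(77))]
266 [(np.int64(543), np.int64(-115), np.int64(72)), (np.int64(548), np.int64(-118), np.int64(73)), (np.int64(550), np.int64(-12
[... 764 characters left out ...]
nt64(-115), np.int64(47)), (np.int64(565), np.int64(-115), np.int64(44))]
276 [(np.int64(545), np.int64(-114), np.int64(48)), (np.int64(551), np.int64(-114), np.int64(44)), (np.int64(556), np.int64(-116), np.int64(44)), (np.int64(564), np.int64(-117), np.int64(41))]
278 [(np.int64(545), np.int64(-114), np.int64(42)), (np.int64(551), np.int64(-115), np.int64(41)), (np.int64(557), np.int64(-116), np.int64(39)), (np.int64(565), np.int64(-116), np.int64(35))]
280 [(np.int64(545), np.int64(-115), np.int64(39)), (np.int64(550), np.int64(-117), np.int64(38)), (np.int64(558), np.int64(-115), np.int64(32)), (np.int64(582), np.int64(-93), np.int64(3))]
185 [0.02394901 0.04485565 0.06035742 0.07361137]
```

Depth puts the tips at z≈0.055, and a 26 mm chord on the tube also gives 0.053. That is about 34 mm higher than the reported pose implies. I'll reopen, go 15 mm lower, and measure the tip again to check this.

play_rows:
  xyz:
    - [0, 0, 0]
    - [0, 0, 0]
    - [0, 0, 0]
    - [0, 0, 0]
    - [0, 0, 0]
    - [0, 0, 0]
    - [0, 0, 4]
    - [0, 0, 8]
    - [0, 0, 12]
    - [0, 0, 15]
  rot:
    - [0, 0, 0]
    - [0, 0, 0]
    - [0, 0, 0]
    - [0, 0, 0]
    - [0, 0, 0]
    - [0, 0, 0]
    - [0, 0, 0]
    - [0, 0, 0]
    - [0, 0, 0]
    - [0, 0, 0]
  grip: [0.5, 0.7, 0.8, 0.8, 0.8, 0.8, 0.8, 0.8, 0.8, 0.8]

```text
time_s: 6.55
eef_pos: [0.5538, -0.0978, 0.0225]
eef_rot: [-0.0, -0.0, 1.0, 0.0]
wrist_force: [-1.4, 0.5, -0.3]
opening: 0.801
grasp_force: 0.0
```

```bash
cat > tip.py <<'E'
from h import *
go([.554,-.0965,.038],180)
c=vision.camera("side");w=pts(c);a=pts(dict(np.load("side1.npz")))
d=np.linalg.norm(a-w,axis=-1);p=readout.get_obs()["eef_pos"]
m=(d>.008)&(abs(w[...,0]-p[0])<.02)&(w[...,1]<p[1]-.018)&(w[...,1]>p[1]-.065)&(w[...,2]<.12)&(w[...,2]>.006)
q=w[m]
for z in np.arange(.01,.1,.006):
    k=q[(q[:,2]>=z)&(q[:,2]<z+.006)]
    if len(k):print(round(z,3),len(k),np.round(k.min(0)*1000),np.round(k.max(0)*1000))
v,u=np.nonzero(m);print(u.min(),u.max(),v.min(),v.max())
E
python3 tip.py
```

```text
t 6.55 pos [ 0.5538 -0.0978  0.0225] F [-1.4  0.5 -0.3] open 0.801 grip 0.0
shift [ -0.2   1.3 -15.5] rot [ 0. -0.  0.]
0.04 4 [ 544. -137.   43.] [ 547. -136.   45.]
0.046 18 [ 542. -143.   46.] [ 556. -131.   52.]
0.052 32 [ 542. -146.   53.] [ 558. -130.   58.]
0.058 30 [ 542. -145.   58.] [ 561. -131.   64.]
0.064 37 [ 542. -145.   64.] [ 560. -131.   70.]
0.07 18 [ 541. -144.   71.] [ 549. -133.   76.]
0.076 12 [ 542. -144.   76.] [ 547. -131.   80.]
0.082 15 [ 539. -156.   82.] [ 544. -133.   88.]
0.088 49 [ 540. -162.   88.] [ 563. -129.   94.]
0.094 100 [ 540. -163.   94.] [ 565. -126.  100.]
0.1 47 [ 536. -162.  100.] [ 564. -118.  106.]
331 361 245 286
```

The tips measure about 16 mm above the reported TCP once the swing is allowed for, the same as before. I'll lower another 18 mm to put the tips at about 0.022 when closed, then close the gripper.

play_rows:
  xyz:
    - [0, 1, 3]
    - [0, 1, 6]
    - [0, 1, 9]
    - [0, 1, 12]
    - [0, 1, 15]
    - [0, 1, 17]
    - [0, 1, 18]
    - [0, 1, 18]
    - [0, 1, 18]
    - [0, 1, 18]
  rot:
    - [0, 0, 0]
    - [0, 0, 0]
    - [0, 0, 0]
    - [0, 0, 0]
    - [0, 0, 0]
    - [0, 0, 0]
    - [0, 0, 0]
    - [0, 0, 0]
    - [0, 0, 0]
    - [0, 0, 0]
  grip: [0.8, 0.8, 0.8, 0.8, 0.8, 0.8, 0.8, 0.8, 0.75, 0.7]

```text
time_s: 7.85
eef_pos: [0.5541, -0.0969, 0.0051]
eef_rot: [0.0, -0.0, 1.0, -0.0]
wrist_force: [0.2, -0.0, 0.4]
opening: 0.701
grasp_force: 0.0
```

```bash
python3 tip.py
```

```text
t 7.85 pos [ 0.5541 -0.0969  0.0051] F [ 0.2 -0.   0.4] open 0.701 grip 0.0
shift [  0.1   0.4 -32.9] rot [-0.  0.  0.]
0.022 7 [ 543. -133.   23.] [ 558. -129.   27.]
0.028 28 [ 541. -139.   28.] [ 559. -115.   34.]
0.034 28 [ 542. -140.   34.] [ 559. -124.   40.]
0.04 35 [ 542. -139.   40.] [ 559. -125.   46.]
0.046 24 [ 542. -140.   46.] [ 561. -127.   51.]
0.052 21 [ 542. -139.   52.] [ 550. -127.   57.]
0.058 7 [ 542. -137.   58.] [ 547. -128.   63.]
0.064 18 [ 539. -154.   64.] [ 545. -127.   70.]
0.07 65 [ 539. -158.   70.] [ 565. -124.   76.]
0.076 74 [ 541. -158.   76.] [ 566. -123.   82.]
0.082 48 [ 536. -161.   82.] [ 565. -117.   88.]
0.088 95 [ 536. -161.   88.] [ 566. -116.   94.]
0.094 68 [ 536. -161.   94.] [ 565. -117.  100.]
0.1 73 [ 536. -161.  100.] [ 566. -116.  106.]
330 360 245 292
```

play_rows:
  xyz:
    - [0, 0, 0]
    - [0, 0, 0]
    - [0, 0, 0]
    - [0, 0, 0]
    - [0, 0, 0]
    - [0, 0, 0]
    - [0, 0, 0]
    - [0, 0, 0]
    - [0, 0, 0]
    - [0, 0, 0]
  rot:
    - [0, 0, 0]
    - [0, 0, 0]
    - [0, 0, 0]
    - [0, 0, 0]
    - [0, 0, 0]
    - [0, 0, 0]
    - [0, 0, 0]
    - [0, 0, 0]
    - [0, 0, 0]
    - [0, 0, 0]
  grip: [0.6, 0.55, 0.5, 0.45, 0.4, 0.3, 0.2, 0.1, 0, 0]

```text
time_s: 9.15
eef_pos: [0.5542, -0.097, 0.0053]
eef_rot: [0.0, -0.0, 1.0, -0.0]
wrist_force: [-1.7, -0.3, 5.9]
opening: 0.45
grasp_force: 59.7
```

The gripper holds a 40 mm width at 60 N. I'll lift gently.

play_rows:
  xyz:
    - [0, 0, -2]
    - [0, 0, -6]
    - [0, 0, -14]
    - [0, 0, -28]
    - [0, 0, -46]
    - [0, 0, -66]
    - [0, 0, -86]
    - [0, 0, -104]
    - [0, 0, -116]
    - [0, 0, -120]
  rot:
    - [0, 0, 0]
    - [0, 0, 0]
    - [0, 0, 0]
    - [0, 0, 0]
    - [0, 0, 0]
    - [0, 0, 0]
    - [0, 0, 0]
    - [0, 0, 0]
    - [0, 0, 0]
    - [0, 0, 0]
  grip: [0, 0, 0, 0, 0, 0, 0, 0, 0, 0]

```text
time_s: 10.4
eef_pos: [0.5545, -0.097, 0.1261]
eef_rot: [0.001, -0.0, 1.0, -0.0]
wrist_force: [-0.6, -0.2, -3.3]
opening: 0.452
grasp_force: 60.5
```

```bash
python3 - <<'E'
from h import *
go([.5295,.208,.125],163.7)
c=vision.camera("side");w=pts(c)
cv2.imwrite("pics/s4.png",c["color"][...,::-1])
from scipy.optimize import least_squares
for x0 in np.arange(.46,.64,.015):
    m=(w[...,0]>x0)&(w[...,0]<x0+.015)&(w[...,1]>-.14)&(w[...,1]<-.05)&(w[...,2]>.12)&(w[...,2]<.18)
    q=w[m]
    if len(q)<20: continue
    f=least_squares(lambda p:np.hypot(q[:,1]-p[0],q[:,2]-p[1])-.02,[-.097,.158],loss="soft_l1",f_scale=.001)
    print(round(x0,3),len(q),np.round(q[:,0].min(),4),np.round(q[:,0].max(),4),np.round(f.x,4))
E
```

```text
t 10.4 pos [ 0.5545 -0.097   0.1261] F [-0.6 -0.2 -3.3] open 0.452 grip 60.5
shift [ 25.  305.1   0.9] rot [-0.     0.002  0.285]
0.46 178 0.4724 0.4749 [-0.0946  0.1538]
0.475 230 0.4751 0.4899 [-0.0952  0.1585]
0.49 216 0.4901 0.5049 [-0.095   0.1584]
0.505 215 0.505 0.5198 [-0.0951  0.1583]
0.52 206 0.52 0.535 [-0.095   0.1582]
0.535 338 0.535 0.5498 [-0.0984  0.1583]
0.55 126 0.5501 0.5647 [-0.1079  0.1623]
0.565 40 0.5651 0.5798 [-0.0953  0.1589]
0.58 46 0.5802 0.595 [-0.0955  0.1594]
0.595 105 0.5953 0.61 [-0.0953  0.1586]
0.61 162 0.61 0.625 [-0.0952  0.1587]
0.625 93 0.6252 0.634 [-0.0957  0.1587]
```

View pics/s4.png

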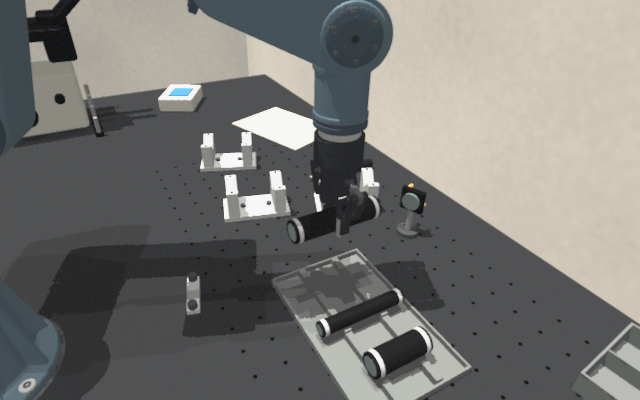

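The tube is lifted level, spanning (290,230) to (378,208), with its axis at z=0.158, or TCP+0.032. The two bystander tubes are still in the rack. I'll carry the tube over the mount.

play_rows:
  xyz:
    - [0, 8, 0]
    - [2, 28, 0]
    - [5, 62, 0]
    - [9, 106, 0]
    - [13, 154, 0]
    - [17, 202, 0]
    - [20, 246, 0]
    - [23, 280, 0]
    - [25, 299, 0]
    - [25, 305, 0]
  rot:
    - [0, 0, 0.008]
    - [0, 0, 0.027]
    - [0, 0, 0.06]
    - [0, 0, 0.1]
    - [0, 0, 0.145]
    - [0, 0, 0.19]
    - [0, 0, 0.23]
    - [0, 0, 0.262]
    - [0, 0, 0.28]
    - [0, 0, 0.286]
  grip: [0, 0, 0, 0, 0, 0, 0, 0, 0, 0]

```text
time_s: 11.7
eef_pos: [0.5278, 0.2095, 0.124]
eef_rot: [-0.001, 0.142, 0.99, -0.0]
wrist_force: [0.2, -0.5, -4.0]
opening: 0.453
grasp_force: 60.8
```

play_rows:
  xyz:
    - [0, 0, 0]
    - [0, 0, 4]
    - [0, 0, 10]
    - [0, 0, 18]
    - [0, 0, 28]
    - [0, 0, 38]
    - [0, 0, 46]
    - [0, 0, 50]
    - [0, 0, 50]
    - [0, 0, 50]
  rot:
    - [0, 0, 0]
    - [0, 0, 0]
    - [0, 0, 0]
    - [0, 0, 0]
    - [0, 0, 0]
    - [0, 0, 0]
    - [0, 0, 0]
    - [0, 0, 0]
    - [0, 0, 0]
    - [0, 0, 0]
  grip: [0, 0, 0, 0, 0, 0, 0, 0, 0, 0]

```text
time_s: 12.95
eef_pos: [0.5293, 0.2082, 0.0753]
eef_rot: [0.0, 0.142, 0.99, 0.0]
wrist_force: [0.1, 0.4, -3.0]
opening: 0.448
grasp_force: 60.8
```

```bash
cat > chk.py <<'E'
from h import *
from scipy.optimize import least_squares
import sys
go([.530,.2077,.043],163.7)
a=np.radians(-16.3);M0=np.array([.5289,.2092])  # mount by the side camera
c=vision.camera("side");w=pts(c);cv2.imwrite(f"pics/{sys.argv[1]}.png",c["color"][...,::-1])
X=(w[...,:2]-M0)@np.array([[np.cos(a),-np.sin(a)],[np.sin(a),np.cos(a)]])  # along, across
dark=c["color"].max(-1)<90
zc=float(sys.argv[2])
for x0 in np.arange(-.09,.09,.015):
    m=(X[...,0]>x0)&(X[...,0]<x0+.015)&(abs(X[...,1])<.03)&(abs(w[...,2]-zc)<.026)&(dark if -.07<x0<.06 else True)
    q=np.c_[X[m],w[m][:,2]]
    if len(q)<25: continue
    f=least_squares(lambda p:np.hypot(q[:,1]-p[0],q[:,2]-p[1])-.02,[0,zc],loss="soft_l1",f_scale=.001)
    print(round(x0,3),len(q),np.round([q[:,0].min(),q[:,0].max()],4),np.round(f.x,4))
E
python3 chk.py s5 .108
```

```text
t 12.95 pos [0.5293 0.2082 0.0753] F [ 0.1  0.4 -3. ] open 0.448 grip 60.8
shift [-0.8 -0.3 32.3] rot [ 0.     0.001 -0.001]
-0.09 45 [-0.0805 -0.075 ] [0.0014 0.1081]
-0.075 128 [-0.0749 -0.0601] [0.0009 0.1082]
-0.06 120 [-0.0599 -0.0451] [0.0009 0.108 ]
-0.045 115 [-0.0449 -0.0301] [0.0015 0.108 ]
-0.03 120 [-0.03   -0.0152] [0.0013 0.1081]
-0.015 47 [-0.015  -0.0002] [-0.0029  0.1071]
0.0 31 [0.0003 0.0149] [-0.0006  0.1107]
0.015 118 [0.0152 0.0299] [0.001  0.1079]
0.03 118 [0.0302 0.045 ] [0.0007 0.1082]
0.045 117 [0.045  0.0599] [0.0009 0.1079]
0.06 123 [0.0601 0.0749] [0.0004 0.1085]
0.075 33 [0.0751 0.0794] [0.0008 0.1083]
```

View pics/s5.png

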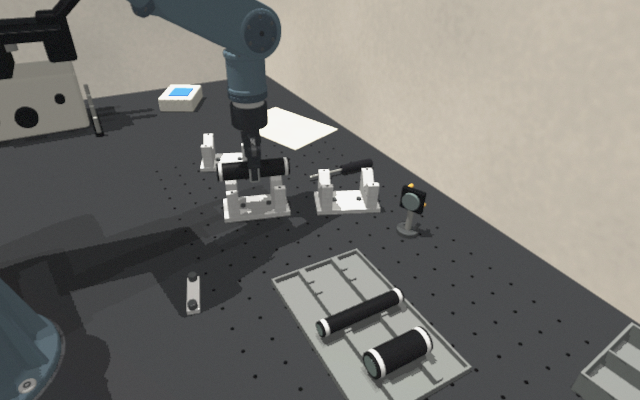

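The tube sits over the right mount at (253,168). It is aligned to within about 1 mm, with its axis at z=0.108, and needs to go about 33 mm down. I'll lower it gently.

play_rows:
  xyz:
    - [-0.5, -0.5, 2]
    - [-0.5, -0.5, 6]
    - [-0.5, -0.5, 11]
    - [-0.5, -0.5, 16]
    - [-0.5, -0.5, 20]
    - [-0.5, -0.5, 23]
    - [-0.5, -0.5, 25]
    - [-0.5, -0.5, 27]
    - [-0.5, -0.5, 29]
    - [-0.5, -0.5, 30]
  rot:
    - [0, 0, 0]
    - [0, 0, 0]
    - [0, 0, 0]
    - [0, 0, 0]
    - [0, 0, 0]
    - [0, 0, 0]
    - [0, 0, 0]
    - [0, 0, 0]
    - [0, 0, 0]
    - [0, 0, 0]
  grip: [0, 0, 0, 0, 0, 0, 0, 0, 0, 0]

```text
time_s: 14.25
eef_pos: [0.5293, 0.2075, 0.0449]
eef_rot: [-0.0, 0.142, 0.99, 0.0]
wrist_force: [0.1, -0.3, -3.1]
opening: 0.451
grasp_force: 60.8
```

play_rows:
  xyz:
    - [0, 0, 0.3]
    - [0, 0, 0.6]
    - [0, 0, 0.9]
    - [0, 0, 1.2]
    - [0, 0, 1.5]
    - [0, 0, 1.8]
    - [0, 0, 2]
    - [0, 0, 2]
    - [0, 0, 2]
    - [0, 0, 2]
  rot:
    - [0, 0, 0]
    - [0, 0, 0]
    - [0, 0, 0]
    - [0, 0, 0]
    - [0, 0, 0]
    - [0, 0, 0]
    - [0, 0, 0]
    - [0, 0, 0]
    - [0, 0, 0]
    - [0, 0, 0]
  grip: [0, 0, 0, 0, 0, 0, 0, 0, 0, 0]

```text
time_s: 15.5
eef_pos: [0.5293, 0.2076, 0.043]
eef_rot: [0.0, 0.142, 0.99, 0.0]
wrist_force: [0.3, 0.3, -3.5]
opening: 0.451
grasp_force: 60.8
```

```bash
python3 chk.py s6 .076
```

```text
t 15.5 pos [0.5293 0.2076 0.043 ] F [ 0.3  0.3 -3.5] open 0.451 grip 60.8
shift [-0.6  0.3 -0. ] rot [ 0.     0.    -0.001]
-0.09 46 [-0.0804 -0.075 ] [0.001  0.0757]
-0.075 121 [-0.075  -0.0601] [0.0003 0.076 ]
-0.06 105 [-0.06   -0.0452] [0.0002 0.0755]
-0.045 118 [-0.0449 -0.03  ] [0.0009 0.0757]
-0.03 116 [-0.0298 -0.0151] [0.0004 0.0756]
-0.015 51 [-0.015  -0.0001] [-0.0048  0.0737]
0.0 27 [0.0008 0.0149] [-0.0015  0.0773]
0.015 108 [0.0153 0.03  ] [0.0002 0.0758]
0.03 113 [0.0301 0.0448] [0.0001 0.0759]
0.045 104 [0.0452 0.0599] [0.     0.0753]
0.06 106 [0.06   0.0747] [-0.0001  0.0761]
0.075 35 [0.0753 0.0795] [0.0004 0.0763]
```

Not touching yet: the wrist force is still the tube's weight. I'll creep down another 1.5 mm.

play_rows:
  xyz:
    - [0, 0, 0.2]
    - [0, 0, 0.4]
    - [0, 0, 0.6]
    - [0, 0, 0.8]
    - [0, 0, 1]
    - [0, 0, 1.2]
    - [0, 0, 1.4]
    - [0, 0, 1.5]
    - [0, 0, 1.5]
    - [0, 0, 1.5]
  rot:
    - [0, 0, 0]
    - [0, 0, 0]
    - [0, 0, 0]
    - [0, 0, 0]
    - [0, 0, 0]
    - [0, 0, 0]
    - [0, 0, 0]
    - [0, 0, 0]
    - [0, 0, 0]
    - [0, 0, 0]
  grip: [0, 0, 0, 0, 0, 0, 0, 0, 0, 0]

```text
time_s: 16.8
eef_pos: [0.5299, 0.2079, 0.0424]
eef_rot: [0.001, 0.142, 0.99, 0.0]
wrist_force: [-1.8, 2.8, 6.7]
opening: 0.452
grasp_force: 61.8
```

play_rows:
  xyz:
    - [0, 0, 0.2]
    - [0, 0, 0.4]
    - [0, 0, 0.6]
    - [0, 0, 0.8]
    - [0, 0, 0.8]
    - [0, 0, 0.8]
    - [0, 0, 0.8]
    - [0, 0, 0.8]
    - [0, 0, 0.8]
    - [0, 0, 0.8]
  rot:
    - [0, 0, 0]
    - [0, 0, 0]
    - [0, 0, 0]
    - [0, 0, 0]
    - [0, 0, 0]
    - [0, 0, 0]
    - [0, 0, 0]
    - [0, 0, 0]
    - [0, 0, 0]
    - [0, 0, 0]
  grip: [0, 0, 0, 0, 0, 0, 0, 0, 0, 0]

```text
time_s: 18.05
eef_pos: [0.5299, 0.208, 0.0423]
eef_rot: [0.001, 0.142, 0.99, 0.0]
wrist_force: [-3.4, 2.0, 12.8]
opening: 0.454
grasp_force: 62.2
```

```bash
python3 chk.py s7 .075; python3 -c "
from h import *
print(readout.get_obs()['torque'])"
```

```text
t 18.05 pos [0.5299 0.208  0.0423] F [-3.4  2.  12.8] open 0.454 grip 62.2
shift [-0.1 -0.3 -0.7] rot [ 0.001  0.001 -0.001]
-0.09 39 [-0.0798 -0.075 ] [0.0014 0.0752]
-0.075 121 [-0.075 -0.06 ] [0.0008 0.0752]
-0.06 99 [-0.0598 -0.0451] [0.0013 0.0752]
-0.045 114 [-0.0449 -0.0302] [0.0008 0.0752]
-0.03 118 [-0.03  -0.015] [0.0009 0.0754]
-0.015 52 [-0.0149 -0.0001] [-0.0024  0.0741]
0.0 32 [0.0004 0.0148] [-0.0055  0.0656]
0.015 108 [0.0152 0.0298] [0.0011 0.0751]
0.03 117 [0.03  0.045] [0.0008 0.075 ]
0.045 97 [0.0454 0.0599] [0.0006 0.0748]
0.06 108 [0.0602 0.075 ] [0.0003 0.0752]
0.075 34 [0.0753 0.08  ] [0.0008 0.0748]
[0.3314533  0.72413407 0.10720093]
```

The axis is at z=0.075 along the whole length and the load is taken up, so the tube is bedded. I'll open slowly and then withdraw.

play_rows:
  xyz:
    - [0, 0, 0]
    - [0, 0, 0]
    - [0, 0, 0]
    - [0, 0, 0]
    - [0, 0, 0]
    - [0, 0, 0]
    - [0, 0, 0]
    - [0, 0, 0]
    - [0, 0, 0]
    - [0, 0, 0]
  rot:
    - [0, 0, 0]
    - [0, 0, 0]
    - [0, 0, 0]
    - [0, 0, 0]
    - [0, 0, 0]
    - [0, 0, 0]
    - [0, 0, 0]
    - [0, 0, 0]
    - [0, 0, 0]
    - [0, 0, 0]
  grip: [0.35, 0.42, 0.45, 0.48, 0.52, 0.56, 0.62, 0.7, 0.8, 0.8]

```text
time_s: 19.35
eef_pos: [0.5293, 0.2075, 0.0407]
eef_rot: [0.0, 0.142, 0.99, -0.0]
wrist_force: [-0.3, 0.0, -0.1]
opening: 0.797
grasp_force: 0.0
```

play_rows:
  xyz:
    - [0, 0, 0]
    - [0, 0, -4]
    - [0, 0, -12]
    - [0, 0, -24]
    - [0, 0, -40]
    - [0, 0, -60]
    - [0, 0, -82]
    - [0, 0, -104]
    - [0, 0, -118]
    - [0, 0, -124]
  rot:
    - [0, 0, 0]
    - [0, 0, 0]
    - [0, 0, 0]
    - [0, 0, 0]
    - [0, 0, 0]
    - [0, 0, 0]
    - [0, 0, 0]
    - [0, 0, 0]
    - [0, 0, 0]
    - [0, 0, 0]
  grip: [0.8, 0.8, 0.8, 0.8, 0.8, 0.8, 0.8, 0.8, 0.8, 0.8]

```text
time_s: 20.6
eef_pos: [0.5298, 0.2076, 0.1661]
eef_rot: [0.001, 0.142, 0.99, 0.0]
wrist_force: [1.0, 1.0, 0.1]
opening: 0.8
grasp_force: 0.0
```

```bash
python3 chk.py s8 .075
```

```text
t 20.6 pos [0.5298 0.2076 0.1661] F [1.  1.  0.1] open 0.8 grip 0.0
shift [1.000e-01 0.000e+00 1.231e+02] rot [ 0.001  0.002 -0.001]
-0.09 39 [-0.0798 -0.075 ] [0.0012 0.0751]
-0.075 120 [-0.0747 -0.06  ] [0.0008 0.0752]
-0.06 96 [-0.0598 -0.0452] [0.001  0.0749]
-0.045 111 [-0.045  -0.0302] [0.0009 0.0752]
-0.03 117 [-0.03   -0.0152] [0.0013 0.075 ]
-0.015 119 [-0.0149 -0.0001] [0.0009 0.0753]
0.0 119 [0.0001 0.0149] [0.001  0.0749]
0.015 113 [0.0153 0.03  ] [0.0008 0.0752]
0.03 114 [0.0301 0.0447] [0.001  0.0756]
0.045 98 [0.0451 0.0598] [0.0008 0.0749]
0.06 106 [0.0601 0.0747] [0.0001 0.0753]
0.075 38 [0.075  0.0803] [0.0008 0.0751]
```

View pics/s8.png

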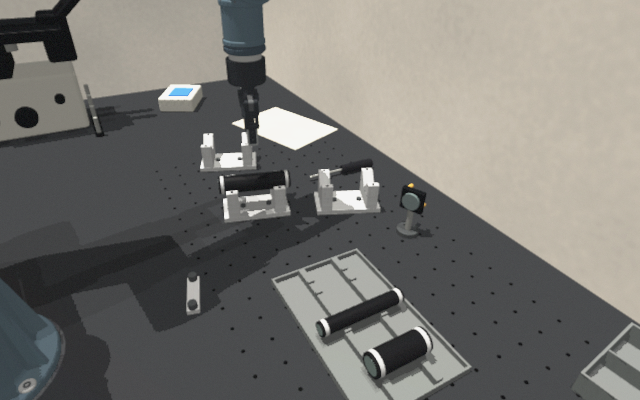

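The tube lies bedded and centred in the nearest mount at (255,183). The gripper is clear above it, and the thin and short tubes are still in the rack.

```bash
python3 -c "
from bench import ctrl
print(ctrl.hand_in())"
```

```text
the job is handed in; nothing more can be done
None
```

The long tube is bedded in both saddles of the nearest V-mount, centred to within about 1 mm, the short and thin tubes are still in the rack, and the job was handed in at about 21 s; a first grasp closed too high and pressed the tube lightly (about 10 N) before I re-gripped lower.

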